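# Balance the hanging arm on the cedar edge

## Robot

A 7-joint arm with a two-finger parallel gripper is mounted at the origin on the work surface. World frame = base frame: x ahead of the robot, y to its left, z up, the work surface at z = 0. Lengths are in m, angles in degrees, forces in N, time in s.
With the tool pointing down it reaches from about 0.4 to 0.85 m from the base axis. Payload 4.5 kg.
Tool frame: the origin (TCP) lies at the very end of the fingers, on their centre line; the grasp point (between the pads) lies 19 mm behind it; z points along the fingers, y is the line along which they close (so a half turn about z gives the same grasp; the last joint's range is limited). The gripper opens to 85 mm and grips with 20 to 120 N. Pads are 22 mm wide; open, the fingers measure 114 mm over their backs; the gripper's body (76 mm by 85 mm) begins 54 mm behind the grasp point. The pads swing forward as they close: fully open they stand 13 mm farther back than shut.
Start: joints at [76.249, 39.483, -11.15, 89.685, 9.013, 51.709, -12.324], TCP at [0.169, -0.602, 0.231] pointing down, gripper open.
Joint ranges: [-172.22, 172.22], [-26.19, 119.32], [-84.43, 86.54], [7.71, 146.69], [-57.33, 237.33], [2.42, 119.75], [-152.13, 152.13]. Speed limits (degrees/s): [147.25, 147.25, 180, 180, 180, 180, 180].

## Interface

Orientations are given as [roll, pitch, yaw] about the fixed x, y, z axes, in that order (R = Rz(yaw) Ry(pitch) Rx(roll)).
In Python, from workcell import monitor, optics, order, models gives the robot as it stands.
- The arm moves only by the tool step_arm, never from a script. Its argument "rows" is a list of rows, each an object of numbers: "gripper": the closure in counts, from 0 (fully open) to 255 (shut); "dx", "dy", "dz": the shift along the tool's x, y, z in m; "spin": the turn about the tool's z in degrees. A call has 1 to 10 rows; each row shifts and turns the commanded pose from where the row before left it, along the tool's axes as they then stand; what a row does not reach is not made up. A row lasts 1/8 s, in which the tool goes at most 62.5 mm and 10.7 degrees, less where a joint would pass 70% of its speed; a pose out of reach is approached as far as the arm can. A call with a gripper value outside its range is refused whole. The fingers move at their own pace and stop on an object; "force" is the grip in N (left out, the last holds). Time passes only in rows, so rows that do not move let the fingers close. It gives the time, the measured TCP pose, the force, the opening and the grip force at its end, in the units of the state.
- monitor.get_obs(): the state, without advancing time (a new reading comes with each control period).
- optics.get_image(name): name is "side" or "top"; returns the picture (384x512x3 uint8, red, green, blue); there is no depth.
- optics.calibration(name): a dict with "K" (3x3 intrinsics, pixels), "extrinsics" (4x4, takes a point from world to camera coordinates). Camera axes: x right, y down, z forward; pixel columns grow to the right and rows downward; lengths in m; the calibration is good to about 2 mm. A picture is of the moment at which its call begins. calibration takes no time and is no camera call.
- order.job_done(): hands the job in; it is judged then, once.
Trained networks look in the newest picture that a camera, given by its name, has taken for a name from the list of things; names that differ only in an ending like _2 or _b are one class to them, and where a whole thing is asked for, a point or a joint stands for the part that bears it (a point fixed in the world has none). Each returns a list of dicts, best first, with "confidence" (0 to 1); they miss things now and then, are a little off and sometimes report something else, mostly with a low value. They report only what shows in the picture. A call takes as long as a camera call. They do not tell look-alikes from the thing itself.
- models.spot_in(camera, query): "point" ([column, row] in pixels, amid what is visible of it).
The state is a dict: "t": time; "joint_pos": joint angles; "joint_velocities": joint speeds; "effort": joint torques, N m; "position": TCP position; "ee_rot": TCP orientation; "ft_force": force on the tool from outside, world axes, zero at the start; "torque": the same for the moment, N m; "grip_width": finger opening in m; "grip_force": force on a finger pad.
Only numpy, scipy, OpenCV 4.12 (cv2) and the standard library are available. Lean on these libraries where they do the work, as an engineer would, in place of code of your own. Each camera call takes 0.05 s, during which the arm holds its last target. There are 200 camera calls.

## Task

The long tube is going to be a birdhouse's hanging arm, and we need its balance point, which is not at its middle because a steel weight is jammed somewhere inside. Lift the tube off the bench, lay it squarely across the middle of the top edge of the cedar panel in the vise, feel for the balance point with the tube touching the edge while you still hold it, and let go so that it stays level, balanced on that edge alone. Be gentle with the soft cedar edge, and leave the other things on the bench alone.

Things in the scene. Friction and masses are not known exactly. Their poses are not given: they have to be found in the camera images.
- tube: The hanging arm: a straight closed aluminium tube, 400 mm long, 20 mm wide, 30 mm tall, with black end caps, starting flat on the bench. Origin: centre of its underside, at mid length; x along the tube, y across its width, z up. It weighs 0.31 to 0.43 kg altogether. A steel slug jammed inside (it does not move) puts the balance point anywhere up to 60 mm either side of mid length along x; it cannot be seen.
- panel: Cedar roof panel, 140 mm long, 12 mm thick, 75 mm high, standing on its long edge in the vise and held immovably. Origin: centre of its underside, 20 mm above the bench; x along the panel's length (the fulcrum edge), y through its thickness, z up. Its flat top edge, 12 mm wide, is the fulcrum: the tube stays on it when its balance point is within about 5 mm of the middle of the thickness. The cedar is soft: tube and panel must not press on each other with more than 20 N.
- edge (a point): Middle of the panel's top edge, at mid length and mid thickness, 95 mm above the bench; axes as panel. The panel stands 35 mm clear of the vise's jaws.
- vise: Small cast-iron vise fixed to the bench, 110 mm by 145 mm (x by y), jaws 60 mm high, with its screw and cross handle on the +y side. Origin under the panel at bench height; axes as panel.
- drill: Brass hand drill lying on the bench, about 315 mm long with 60 mm gear wheel, bystander. Origin under the body, handle to -x.
- hole_plate: Round cherry entry-hole plate lying flat, 64 mm diameter, 32 mm hole, 10 mm thick, bystander. Origin: centre of underside.
- bracket_a: Galvanized corner bracket, legs 45 mm, 18 mm wide, one leg flat on the bench and one upright, bystander. Origin: underside at the corner.
- bracket_b: Second corner bracket, same as bracket_a, bystander.
- tin: Squat closed tin of brads, 75 mm diameter, 44 mm high, bystander. Origin: centre of underside.
- screwdriver: Screwdriver lying on the bench, bystander. Handle to -x.
- offcut: Wood offcut, 90 by 50 by 18 mm, bystander. Origin: centre of underside.
Mind the look-alikes: they are no part of the job. What is shaped like the vise but green or yellow is not meant.

How it is judged (in metres and radians):
On the way, in this order (a step that is already met when the one before it is completed fails the run):
1. the tube is held in the fingers, lifted clear of the bench (height (world z) of tube above 0.03 m and contact force between tube and the fingers above 1 N and contact force between tube and panel below 0.1 N), for 0.2 s.
2. the tube is on the panel's edge while the fingers still hold it (contact force between tube and panel above 0.4 N and contact force between tube and the fingers above 1 N and z of tube in the frame of edge between -0.02 and 0.02 m), for 0.5 s.
At the end, for the whole second after the job is handed in: The tube is released and at rest, lying across the panel's top edge only: level within 0.06 rad, its underside within 6 mm of the edge's height, its middle within 60 mm of the edge's middle measured along the edge, square to the edge within 0.25 rad (angle between tube's own z axis and vertical below 0.06 rad and z of tube in the frame of edge between -0.006 and 0.006 m and x of tube in the frame of edge between -0.06 and 0.06 m and angle between the x axis of tube and the y axis of panel, either way round below 0.25 rad and contact force between tube and panel above 1 N and contact force between tube and the fingers below 0.05 N and linear speed of tube below 0.02 m/s and angular speed of tube below 0.1 rad/s); the robot touches nothing.
It fails at once if tube and cedar panel press on each other with more than 20 N (contact force between tube and panel above 20 N).
It fails at once if a bystander is moved more than 30 mm (distance of any of drill, hole_plate, bracket_a, bracket_b, tin, screwdriver, offcut from where it was at the start of the episode above 0.03 m).
It also fails if it takes over 51 s, if anything falls off the work surface, if the arm or the gripper's body presses on something with over 40 N, if the wrist force passes 120 N, or if a joint passes its speed limit or range.

## Working session

There is one attempt and no reset: what is moved stays moved. The work goes in short steps, Python scripts to look and compute and a tool call to move; the robot and the scene stay as the last step left them, time stands still between calls to the robot, and variables do not carry over. Pictures are saved under pics/ and viewed, at most 10 in all, crops included, and the job is handed in when it is done.

Besides the shell and the picture viewer there is one more tool, called after ">>>" as name(argument=value, ...) on one line, values as JSON. step_arm: Moves the arm, as the interface text tells. Its arguments: {"type":"object","properties":{"rows":{"type":"array","items":{"type":"object","properties":{"gripper":{"type":"number"},"dx":{"type":"number"},"dy":{"type":"number"},"dz":{"type":"number"},"spin":{"type":"number"}}}},"force":{"type":"number"}},"required":["rows"]}

```bash
mkdir -p pics; ls; cat > h.py <<'E'
import numpy as np, cv2
from workcell import monitor, optics, order, models
def shot(cam,name):
    im=optics.get_image(cam); cv2.imwrite(f'pics/{name}.png',im[:,:,::-1]); return im
def ray(cam,p,z):
    c=optics.calibration(cam);E=np.array(c['extrinsics']);K=np.array(c['K'])
    R,t=E[:3,:3],E[:3,3];o=-R.T@t
    d=R.T@np.linalg.inv(K)@np.array([p[0],p[1],1.]);return o+d*(z-o[2])/d[2]
def proj(cam,P):
    c=optics.calibration(cam);E=np.array(c['extrinsics']);K=np.array(c['K'])
    q=K@(E[:3,:3]@np.array(P)+E[:3,3]);return q[:2]/q[2]
E
python3 - <<'E'
from h import *
a=shot('top','t0');b=shot('side','s0')
cv2.imwrite('pics/t0x.png',cv2.resize(a[:,:,::-1],(800,600)));cv2.imwrite('pics/s0x.png',cv2.resize(b[:,:,::-1],(800,600)))
for n,z in(('tube',.03),('panel',.095),('vise',.06)):
  for c in('top','side'):
    for r in models.spot_in(c,n)[:4]: print(n,c,r['point'],round(r['confidence'],2),ray(c,r['point'],z).round(3))
o=monitor.get_obs();print({k:np.round(o[k],3) for k in o})
for c in('top','side'):
  E=np.array(optics.calibration(c)['extrinsics']);print(c,-E[:3,:3].T@E[:3,3])
E
```

```text
pics
tube top [267.7, 227.8] 0.63 [ 0.448 -0.084  0.03 ]
tube side [225.6, 232.7] 0.69 [ 0.439 -0.115  0.03 ]
panel top [114.4, 219.7] 0.94 [0.463 0.386 0.095]
panel top [240.8, 164.6] 0.82 [0.641 0.004 0.095]
panel top [186.6, 267.0] 0.55 [0.324 0.16  0.095]
panel top [115.6, 164.7] 0.3 [0.634 0.393 0.095]
panel side [221.5, 142.4] 0.81 [0.476 0.34  0.095]
panel side [279.2, 192.2] 0.67 [ 0.63  -0.021  0.095]
panel side [187.5, 179.6] 0.56 [0.335 0.107 0.095]
vise top [118.7, 218.3] 0.87 [0.47  0.386 0.06 ]
vise top [185.6, 266.6] 0.81 [0.323 0.17  0.06 ]
vise side [220.0, 147.6] 0.92 [0.47  0.361 0.06 ]
vise side [280.9, 200.4] 0.84 [ 0.636 -0.021  0.06 ]
vise side [184.3, 184.2] 0.8 [0.321 0.132 0.06 ]
{'t': np.float64(0.4), 'joint_pos': array([ 76.25 ,  39.491, -11.148,  89.694,   9.014,  51.709, -12.327]), 'joint_velocities': array([ 0.025, -0.181,  0.033, -0.012, -0.011, -0.056,  0.097]), 'effort': array([ 1.0000e-03, -5.3899e+01, -1.2640e+00, -1.5862e+01,  1.0000e-02,
        4.0000e-03, -0.0000e+00]), 'position': array([ 0.169, -0.602,  0.231]), 'ee_rot': array([-1.79988e+02,  2.00000e-03,  1.56860e+01]), 'ft_force': array([ 0.516, -0.66 , -0.391]), 'torque': array([ 0.034, -0.052,  0.013]), 'grip_force': np.float64(0.0), 'grip_width': np.float64(0.085)}
top [ 0.39932418 -0.0569702   1.27881338]
side [ 0.37423037 -1.15730695  0.95308626]
```

View pics/t0x.png

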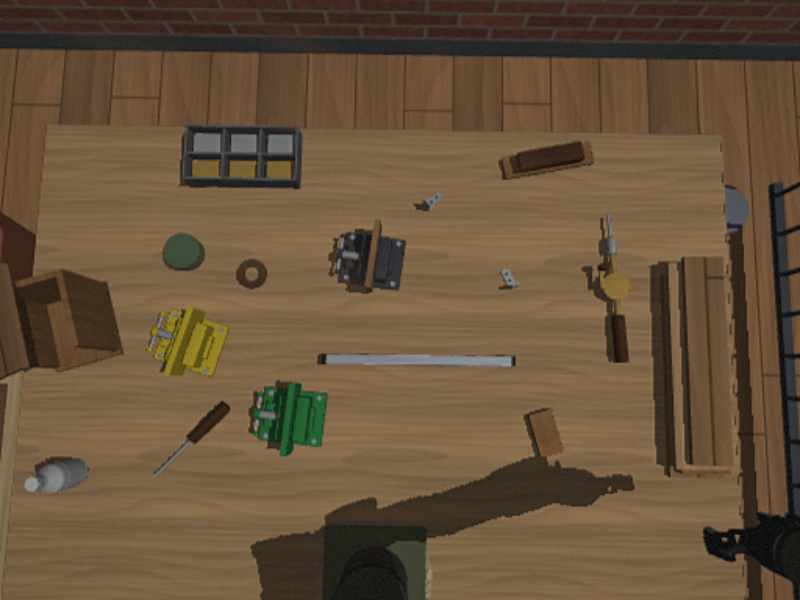

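View pics/s0x.png

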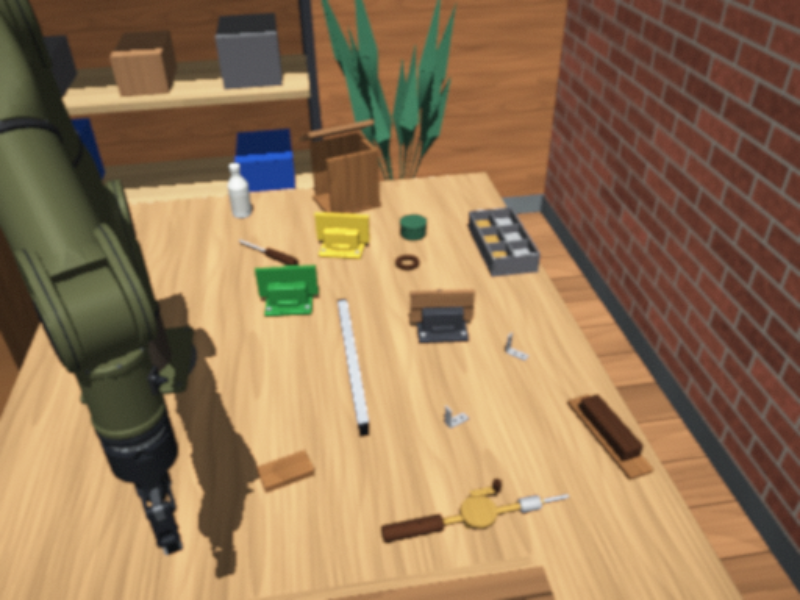

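The top view shows the real (black) vise with the cedar panel at about (375,255) in the 800x600 picture. The tube runs nearly along world y from (319,358) to (515,361). The yellow and green vises are decoys.

```bash
cat >> h.py <<'E'
def seg(cam,im,x0,y0,x1,y1,f,z,name=None):
    c=im[y0:y1,x0:x1].astype(int);m=f(c).astype(np.uint8)
    n,l,s,_=cv2.connectedComponentsWithStats(m);k=1+s[1:,4].argmax()
    ys,xs=np.nonzero(l==k);p=np.c_[xs+x0,ys+y0].astype(np.float32)
    r=cv2.minAreaRect(p);b=cv2.boxPoints(r)
    W=np.array([ray(cam,q,z) for q in b])
    return r,W,(l==k)
E
python3 - <<'E'
from h import *
im=cv2.imread('pics/t0.png')[:,:,::-1]
for nm,box,f,z in(('tube',(195,220,340,242),lambda c:(c[...,2]>c[...,0]-15)&(c.sum(2)>0),.03),
  ('panel',(225,135,260,192),lambda c:(c[...,0]-c[...,2]>45)&(c[...,0]<165)&(c[...,0]>90),.095)):
  r,W,m=seg('top',im,*box,f,z);print(nm,r,m.sum());print(W.round(4),W.mean(0).round(4))
v=im[125:250,195:345][:,:,::-1]
cv2.imwrite('pics/c1.png',cv2.resize(v,(720,600),interpolation=0))
E
```

```text
tube ((267.49981689453125, 230.01705932617188), (123.06023406982422, 6.681387424468994), 0.6510604023933411) 785
[[ 0.4297  0.1142  0.03  ]
 [ 0.4511  0.1147  0.03  ]
 [ 0.4526 -0.2817  0.03  ]
 [ 0.4312 -0.2813  0.03  ]] [ 0.4411 -0.0835  0.03  ]
panel ((242.0, 159.0), (48.0, 34.0), 90.0) 623
[[ 0.7347  0.0553  0.095 ]
 [ 0.7364 -0.0517  0.095 ]
 [ 0.5836 -0.054   0.095 ]
 [ 0.582   0.0513  0.095 ]] [6.592e-01 2.000e-04 9.500e-02]
```

View pics/c1.png

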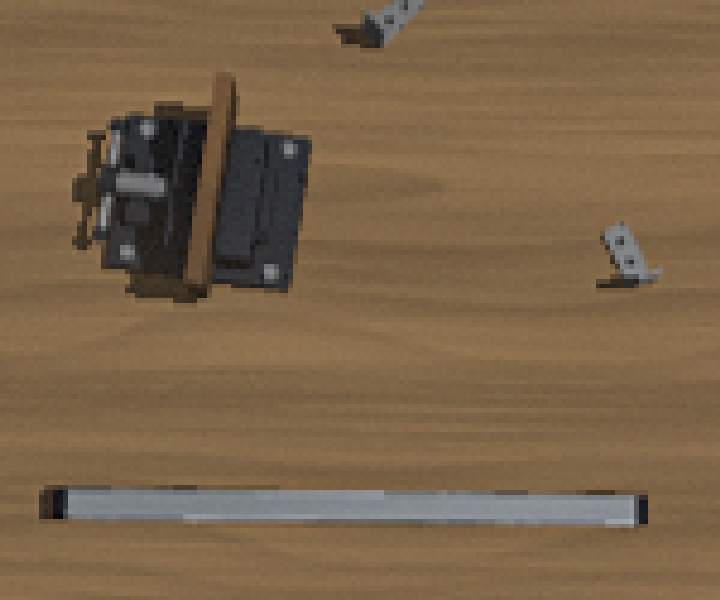

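>>> step_arm(rows=[{"gripper": 0, "dx": 0.04, "dy": -0.0425}, {"gripper": 0, "dx": 0.04, "dy": -0.0425}, {"gripper": 0, "dx": 0.04, "dy": -0.0425}, {"gripper": 0, "dx": 0.04, "dy": -0.0425}, {"gripper": 0, "dx": 0.04, "dy": -0.0425}, {"gripper": 0, "dx": 0.04, "dy": -0.0425}, {"gripper": 0, "dx": 0.04, "dy": -0.0425}, {"gripper": 0, "dx": 0.04, "dy": -0.0425}, {"gripper": 0, "dx": 0.04, "dy": -0.0425}, {"gripper": 0, "dx": 0.04, "dy": -0.0425}], force=110)

```text
invalid input
```

>>> step_arm(rows=[{"spin": -10}, {"spin": -10}, {"spin": -10}, {"spin": -10}, {"spin": -10}, {"spin": -10}, {"spin": -10}, {"spin": -4.5}, {"spin": 0}])

```text
invalid input
```

>>> step_arm(rows=[{"gripper": 0, "dx": 0.04, "dy": -0.0425, "dz": 0, "spin": 0}, {"gripper": 0, "dx": 0.04, "dy": -0.0425, "dz": 0, "spin": 0}, {"gripper": 0, "dx": 0.04, "dy": -0.0425, "dz": 0, "spin": 0}, {"gripper": 0, "dx": 0.04, "dy": -0.0425, "dz": 0, "spin": 0}, {"gripper": 0, "dx": 0.04, "dy": -0.0425, "dz": 0, "spin": 0}, {"gripper": 0, "dx": 0.04, "dy": -0.0425, "dz": 0, "spin": 0}, {"gripper": 0, "dx": 0.04, "dy": -0.0425, "dz": 0, "spin": 0}, {"gripper": 0, "dx": 0.04, "dy": -0.0425, "dz": 0, "spin": 0}, {"gripper": 0, "dx": 0.04, "dy": -0.0425, "dz": 0, "spin": 0}, {"gripper": 0, "dx": 0.04, "dy": -0.0425, "dz": 0, "spin": 0}], force=110)

```text
t: 1.65
position: [0.4402, -0.0827, 0.2316]
ee_rot: [180.0, -0.1, 15.7]
ft_force: [1.7, -1.2, 0.4]
grip_width: 0.0853
grip_force: 0.0
```

>>> step_arm(rows=[{"gripper": 0, "dx": 0, "dy": 0, "dz": 0, "spin": -10}, {"gripper": 0, "dx": 0, "dy": 0, "dz": 0, "spin": -10}, {"gripper": 0, "dx": 0, "dy": 0, "dz": 0, "spin": -10}, {"gripper": 0, "dx": 0, "dy": 0, "dz": 0, "spin": -10}, {"gripper": 0, "dx": 0, "dy": 0, "dz": 0, "spin": -10}, {"gripper": 0, "dx": 0, "dy": 0, "dz": 0, "spin": -10}, {"gripper": 0, "dx": 0, "dy": 0, "dz": 0, "spin": -10}, {"gripper": 0, "dx": 0, "dy": 0, "dz": 0, "spin": -4.5}, {"gripper": 0, "dx": 0, "dy": 0, "dz": 0, "spin": 0}])

```text
t: 2.78
position: [0.4393, -0.0845, 0.2314]
ee_rot: [180.0, -0.0, 90.1]
ft_force: [0.4, -0.3, 0.8]
grip_width: 0.0852
grip_force: 0.0
```

>>> step_arm(rows=[{"gripper": 0, "dx": 0, "dy": 0, "dz": 0.05, "spin": 0}, {"gripper": 0, "dx": 0, "dy": 0, "dz": 0.05, "spin": 0}, {"gripper": 0, "dx": 0, "dy": 0, "dz": 0.05, "spin": 0}, {"gripper": 0, "dx": 0, "dy": 0, "dz": 0, "spin": 0}, {"gripper": 0, "dx": 0, "dy": 0, "dz": 0, "spin": 0}])

```text
t: 3.4
position: [0.44, -0.0843, 0.0825]
ee_rot: [179.9, 0.0, 90.2]
ft_force: [-1.0, -0.1, 0.6]
grip_width: 0.0853
grip_force: 0.0
```

```bash
python3 - <<'E'
from h import *
im=shot('side','s1')
F=[];
for i in range(6):
  optics.get_image('top');o=monitor.get_obs();F.append(np.r_[o['ft_force'],o['torque']])
F=np.array(F);print(F.mean(0).round(3),F.std(0).round(3));print(o['t'],o['position'],o['ee_rot'],o['joint_pos'])
cv2.imwrite('pics/s1x.png',cv2.resize(im[100:300,130:330,::-1],(600,600)))
E
```

```text
[ 0.007  0.345 -0.038 -0.007  0.007 -0.023] [0.545 0.535 0.276 0.028 0.014 0.026]
3.75 [ 0.43974103 -0.0846717   0.08221047] [1.79888466e+02 8.79508937e-03 9.01488439e+01] [ 12.78239144  43.5929604  -12.50149981 126.60164683  39.96498072
  13.43911429 -35.35858684]
```

View pics/s1x.png

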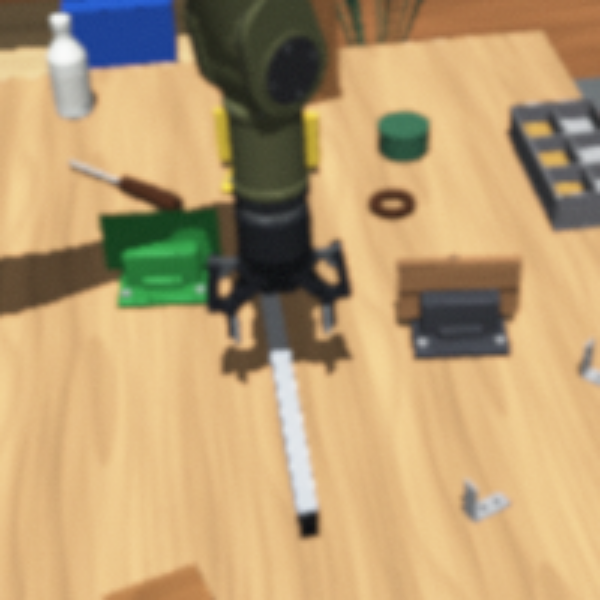

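The open fingers straddle the tube, at about (232,320) and (328,315) in the crop. Next: down, grip, lift slightly.

>>> step_arm(rows=[{"gripper": 0, "dx": 0, "dy": 0, "dz": 0.04, "spin": 0}, {"gripper": 0, "dx": 0, "dy": 0, "dz": 0.036, "spin": 0}, {"gripper": 0, "dx": 0, "dy": 0, "dz": 0, "spin": 0}, {"gripper": 255, "dx": 0, "dy": 0, "dz": 0, "spin": 0}, {"gripper": 255, "dx": 0, "dy": 0, "dz": 0, "spin": 0}, {"gripper": 255, "dx": 0, "dy": 0, "dz": 0, "spin": 0}, {"gripper": 255, "dx": 0, "dy": 0, "dz": 0, "spin": 0}, {"gripper": 255, "dx": 0, "dy": 0, "dz": 0, "spin": 0}, {"gripper": 255, "dx": 0, "dy": 0, "dz": 0, "spin": 0}], force=110)

```text
t: 4.88
position: [0.4419, -0.0872, 0.0279]
ee_rot: [179.8, 0.4, 90.2]
ft_force: [-2.7, 0.5, 10.6]
grip_width: 0.0144
grip_force: 107.9
```

```bash
python3 - <<'E'
from h import *
im=shot('side','s2')
o=monitor.get_obs();print({k:np.round(o[k],3) for k in o})
cv2.imwrite('pics/s2x.png',cv2.resize(im[160:290,170:300,::-1],(600,600)))
E
```

```text
{'t': np.float64(4.925), 'joint_pos': array([  7.618,  50.286,  -4.226, 127.422,  59.309,   4.243, -54.157]), 'joint_velocities': array([ 0.034,  0.068,  0.011, -0.084,  0.045, -0.002,  0.079]), 'effort': array([-1.9000e-02, -4.2902e+01,  5.9400e-01, -1.8740e+00,  3.5000e-02,
       -2.2800e-01, -3.0000e-03]), 'position': array([ 0.442, -0.087,  0.028]), 'ee_rot': array([179.836,   0.415,  90.156]), 'ft_force': array([-1.988,  0.271, 11.035]), 'torque': array([0.09 , 0.342, 0.036]), 'grip_force': np.float64(107.919), 'grip_width': np.float64(0.014)}
```

View pics/s2x.png

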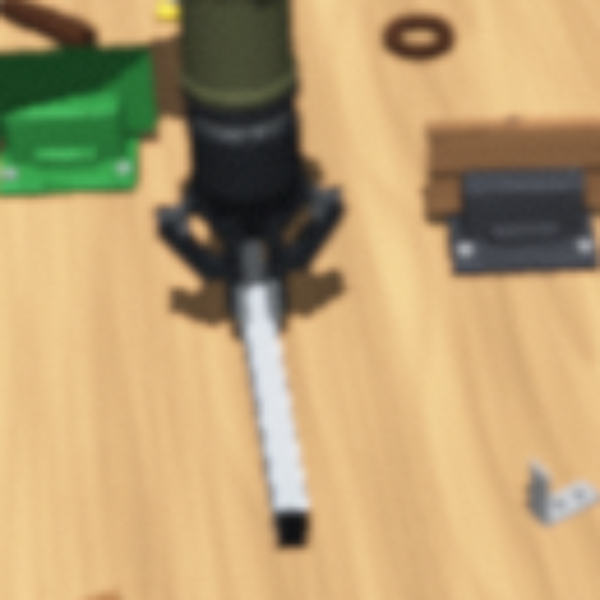

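The arm stopped at z=0.028 with joint 6 at its limit, so it holds only the tube's very top. I'll use this light hold to slide the tube a little outward, where the wrist can go lower.

>>> step_arm(rows=[{"gripper": 255, "dx": 0, "dy": 0.01, "dz": 0, "spin": 0}, {"gripper": 255, "dx": 0, "dy": 0.01, "dz": 0, "spin": 0}])

```text
t: 5.18
position: [0.4509, -0.0878, 0.0282]
ee_rot: [-179.1, 0.6, 90.2]
ft_force: [-17.1, 1.9, 25.2]
grip_width: 0.0146
grip_force: 110.9
```

>>> step_arm(rows=[{"gripper": 255, "dx": 0, "dy": 0.008, "dz": -0.001, "spin": 0}, {"gripper": 255, "dx": 0, "dy": 0.008, "dz": -0.001, "spin": 0}])

```text
t: 5.42
position: [0.4783, -0.087, 0.0292]
ee_rot: [179.9, 0.4, 90.2]
ft_force: [0.1, 0.3, -3.2]
grip_width: 0.0146
grip_force: 107.9
```

>>> step_arm(rows=[{"gripper": 255, "dx": 0, "dy": 0.01, "dz": 0, "spin": 0}, {"gripper": 255, "dx": 0, "dy": 0.01, "dz": 0, "spin": 0}, {"gripper": 255, "dx": 0, "dy": 0.01, "dz": 0, "spin": 0}, {"gripper": 255, "dx": 0, "dy": 0, "dz": 0.001, "spin": 0}])

```text
t: 5.92
position: [0.5096, -0.0868, 0.0282]
ee_rot: [179.7, 0.3, 90.1]
ft_force: [-0.7, 0.2, -1.9]
grip_width: 0.0145
grip_force: 108.1
```

```bash
python3 - <<'E'
from h import *
im=shot('side','s3')
o=monitor.get_obs();print({k:np.round(o[k],3) for k in o})
cv2.imwrite('pics/s3x.png',cv2.resize(im[160:290,170:300,::-1],(600,600)))
E
```

```text
{'t': np.float64(5.975), 'joint_pos': array([ 16.508,  52.314, -20.219, 115.838,  51.526,  20.898, -45.594]), 'joint_velocities': array([-0.176, -0.463,  0.36 ,  1.173, -0.058,  0.038,  0.108]), 'effort': array([ 2.0200e-01, -5.2316e+01, -3.6760e+00, -4.4800e+00, -4.4000e-02,
        2.5700e-01,  7.1000e-02]), 'position': array([ 0.509, -0.087,  0.028]), 'ee_rot': array([179.774,   0.36 ,  90.128]), 'ft_force': array([ 1.014,  0.887, -3.112]), 'torque': array([ 0.031, -0.178, -0.029]), 'grip_force': np.float64(108.265), 'grip_width': np.float64(0.014)}
```

View pics/s3x.png

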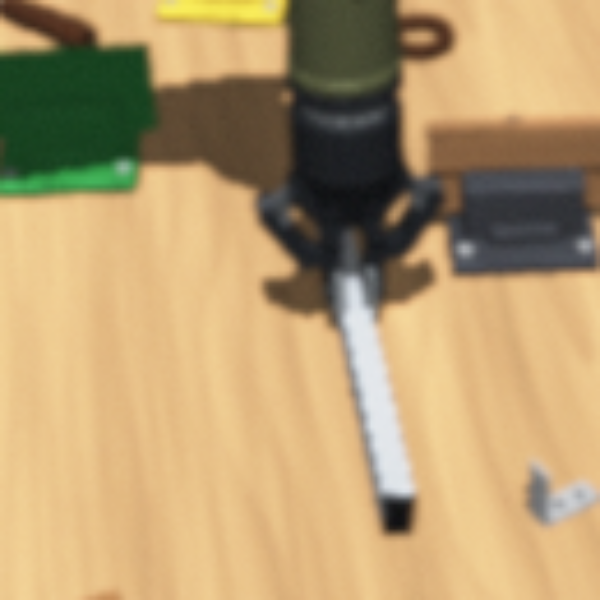

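The tube slid along and is now gripped near x=0.51, with joint 6 at 21°. Open, descend properly and regrip.

>>> step_arm(rows=[{"gripper": 0, "dx": 0, "dy": 0, "dz": 0, "spin": 0}, {"gripper": 0, "dx": 0, "dy": 0, "dz": 0, "spin": 0}, {"gripper": 0, "dx": 0, "dy": 0, "dz": 0, "spin": 0}, {"gripper": 0, "dx": 0, "dy": 0, "dz": 0.012, "spin": 0}, {"gripper": 0, "dx": 0, "dy": 0, "dz": 0.01, "spin": 0}, {"gripper": 0, "dx": 0, "dy": 0, "dz": 0, "spin": 0}, {"gripper": 0, "dx": 0, "dy": 0, "dz": 0, "spin": 0}])

```text
t: 6.85
position: [0.5082, -0.0869, 0.0061]
ee_rot: [179.9, 0.4, 90.2]
ft_force: [-0.1, -0.8, -0.2]
grip_width: 0.0853
grip_force: 0.0
```

```bash
cat >> h.py <<'E'
def ft(n=20):
    F=[]
    for i in range(n):
        optics.get_image('top');o=monitor.get_obs();F.append(np.r_[o['ft_force'],o['torque']])
    F=np.array(F);print('F',F.mean(0).round(3),'sem',(F.std(0)/n**.5).round(3),'t',round(float(o['t']),2),'p',o['position'].round(4),o['ee_rot'].round(2));return F.mean(0)
E
python3 - <<'E'
from h import *
np.save('tare.npy',ft(20))
E
```

```text
F [-0.037 -0.035  0.075 -0.001  0.007 -0.003] sem [0.091 0.102 0.11  0.005 0.007 0.005] t 7.85 p [ 0.5083 -0.087   0.0063] [179.85   0.39  90.16]
```

>>> step_arm(rows=[{"gripper": 255, "dx": 0, "dy": 0, "dz": 0, "spin": 0}, {"gripper": 255, "dx": 0, "dy": 0, "dz": 0, "spin": 0}, {"gripper": 255, "dx": 0, "dy": 0, "dz": 0, "spin": 0}, {"gripper": 255, "dx": 0, "dy": 0, "dz": 0, "spin": 0}, {"gripper": 255, "dx": 0, "dy": 0, "dz": 0, "spin": 0}, {"gripper": 255, "dx": 0, "dy": 0, "dz": 0, "spin": 0}], force=115)

```text
t: 8.6
position: [0.508, -0.0871, 0.0066]
ee_rot: [179.9, 0.4, 90.2]
ft_force: [-1.5, -0.1, 5.9]
grip_width: 0.0178
grip_force: 113.1
```

>>> step_arm(rows=[{"gripper": 255, "dx": 0, "dy": 0, "dz": -0.01, "spin": 0}, {"gripper": 255, "dx": 0, "dy": 0, "dz": -0.03, "spin": 0}, {"gripper": 255, "dx": 0, "dy": 0, "dz": -0.04, "spin": 0}, {"gripper": 255, "dx": 0, "dy": 0, "dz": -0.04, "spin": 0}, {"gripper": 255, "dx": 0, "dy": 0, "dz": -0.03, "spin": 0}, {"gripper": 255, "dx": 0, "dy": 0, "dz": 0, "spin": 0}, {"gripper": 255, "dx": 0, "dy": 0, "dz": 0, "spin": 0}])

```text
t: 9.48
position: [0.5069, -0.0865, 0.1553]
ee_rot: [180.0, 0.4, 90.1]
ft_force: [-1.0, 0.1, -5.2]
grip_width: 0.018
grip_force: 113.1
```

```bash
python3 - <<'E'
from h import *
f=ft(24)-np.load('tare.npy'); print(f.round(3),'COM y off from TCP',f[3]/f[2], monitor.get_obs()['grip_width'])
im=shot('side','s4')
cv2.imwrite('pics/s4x.png',cv2.resize(im[120:270,170:320,::-1],(600,600)))
E
```

```text
F [ 1.400e-02 -6.800e-02 -3.714e+00 -9.100e-02  7.000e-03 -2.000e-03] sem [0.102 0.089 0.086 0.006 0.006 0.006] t 10.68 p [ 0.5079 -0.086   0.1563] [179.85   0.39  90.16]
[ 5.100e-02 -3.300e-02 -3.789e+00 -9.100e-02  1.000e-03  1.000e-03] COM y off from TCP 0.02391541135318937 0.017830320987115587
```

View pics/s4x.png

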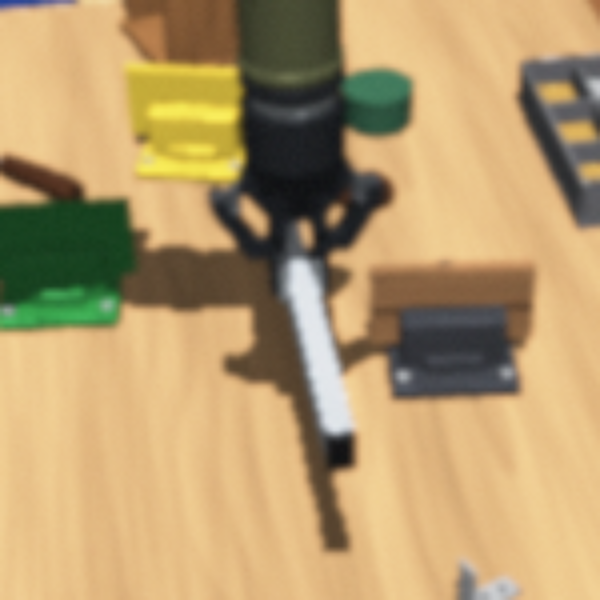

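Held level with COM about 24 mm toward +y from the TCP and mass about 0.386 kg, which agrees with the given range. Next I'll refine the panel's centre line from the first top picture.

```bash
python3 - <<'E'
from h import *
im=cv2.imread('pics/t0.png')[:,:,::-1].astype(int)
for r in range(154,184,5): print(r,[f'{c}:{im[r,c,0]},{im[r,c,2]}' for c in range(232,247)])
# predicted corners of the panel top for a guess
a=np.radians(-6.5);u=np.array([np.cos(a),np.sin(a)]);n=np.array([-u[1],u[0]])
for s,t in((1,1),(1,-1),(-1,1),(-1,-1)):
  print(s,t,proj('top',[*(np.array([.646,.010])+s*.07*u+t*.006*n),.095]).round(1))
E
```

```text
154 ['232:49,52', '233:22,20', '234:27,28', '235:29,31', '236:21,26', '237:56,42', '238:115,59', '239:116,60', '240:119,63', '241:89,45', '242:42,23', '243:35,43', '244:46,52', '245:46,53', '246:51,56']
159 ['232:26,29', '233:27,27', '234:22,22', '235:19,18', '236:34,32', '237:113,58', '238:119,64', '239:113,58', '240:108,55', '241:68,37', '242:35,40', '243:48,53', '244:50,55', '245:49,54', '246:53,57']
164 ['232:28,28', '233:31,29', '234:25,26', '235:20,28', '236:100,54', '237:108,58', '238:107,58', '239:104,56', '240:71,32', '241:38,35', '242:42,47', '243:46,52', '244:48,55', '245:52,58', '246:54,57']
169 ['232:34,31', '233:33,29', '234:29,30', '235:81,44', '236:105,53', '237:106,56', '238:111,57', '239:87,44', '240:38,27', '241:45,53', '242:50,54', '243:50,55', '244:56,57', '245:46,50', '246:51,56']
174 ['232:39,35', '233:34,30', '234:58,39', '235:104,52', '236:105,54', '237:107,53', '238:86,43', '239:41,22', '240:47,51', '241:54,55', '242:55,57', '243:58,59', '244:55,58', '245:58,59', '246:61,64']
179 ['232:39,34', '233:43,34', '234:105,58', '235:107,58', '236:106,58', '237:97,51', '238:74,37', '239:43,30', '240:32,24', '241:27,25', '242:31,21', '243:34,29', '244:29,24', '245:37,32', '246:38,36']
1 1 [239.9 141. ]
1 -1 [243.7 141.4]
-1 1 [233.8 184.7]
-1 -1 [237.6 185.2]
```

>>> step_arm(rows=[{"gripper": 255, "dx": 0.0125, "dy": 0.0225, "dz": 0, "spin": 0}, {"gripper": 255, "dx": 0.0125, "dy": 0.0225, "dz": 0, "spin": 0}, {"gripper": 255, "dx": 0.0125, "dy": 0.0225, "dz": 0, "spin": 0}, {"gripper": 255, "dx": 0.0125, "dy": 0.0225, "dz": 0, "spin": 0}, {"gripper": 255, "dx": 0.0125, "dy": 0.0225, "dz": 0, "spin": 0}, {"gripper": 255, "dx": 0.0125, "dy": 0.0225, "dz": 0, "spin": 0}, {"gripper": 255, "dx": 0, "dy": 0, "dz": 0, "spin": 3.6}, {"gripper": 255, "dx": 0, "dy": 0, "dz": 0, "spin": 3.6}, {"gripper": 255, "dx": 0, "dy": 0, "dz": 0.02, "spin": 0}, {"gripper": 255, "dx": 0, "dy": 0, "dz": 0.02, "spin": 0}])

```text
t: 11.98
position: [0.6421, -0.0113, 0.1142]
ee_rot: [179.9, 0.4, 83.0]
ft_force: [-0.4, 0.2, -3.6]
grip_width: 0.0175
grip_force: 113.2
```

>>> step_arm(rows=[{"gripper": 255, "dx": 0, "dy": 0, "dz": 0.006, "spin": 0}, {"gripper": 255, "dx": 0, "dy": 0, "dz": 0, "spin": 0}, {"gripper": 255, "dx": 0, "dy": 0, "dz": 0, "spin": 0}])

```text
t: 12.35
position: [0.6433, -0.0107, 0.1105]
ee_rot: [179.7, 0.3, 83.0]
ft_force: [-0.3, -1.1, -2.4]
grip_width: 0.018
grip_force: 113.1
```

```bash
python3 - <<'E'
from h import *
f=ft(16)-np.load('tare.npy'); print(f.round(3))
a=shot('side','s5')[110:240,200:330,::-1];b=shot('top','t5')[90:220,180:310,::-1]
cv2.imwrite('pics/st5.png',np.hstack([cv2.resize(a,(400,400)),cv2.resize(b,(400,400))]))
E
```

```text
F [ 6.700e-02 -1.750e-01 -3.487e+00 -1.040e-01  1.100e-02 -3.000e-03] sem [0.112 0.144 0.152 0.008 0.006 0.008] t 13.15 p [ 0.6428 -0.011   0.1101] [179.81   0.36  82.96]
[ 0.105 -0.141 -3.562 -0.103  0.004  0.   ]
```

View pics/st5.png

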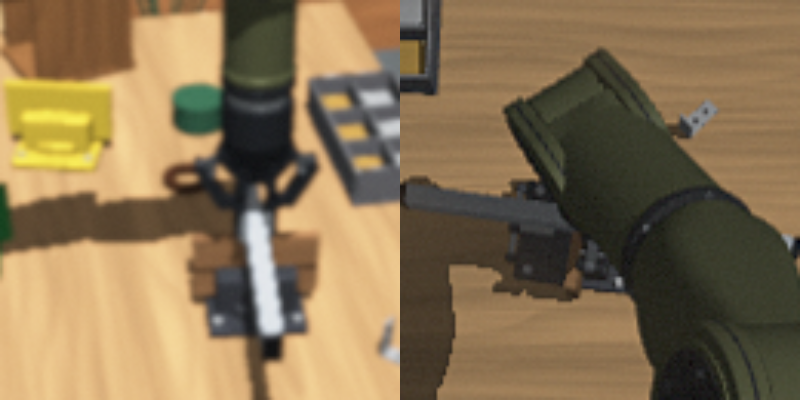

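The tube is squarely above the panel, and it is still free: the force is full weight. Lower in small steps.

>>> step_arm(rows=[{"gripper": 255, "dx": 0, "dy": 0, "dz": 0.003, "spin": 0}, {"gripper": 255, "dx": 0, "dy": 0, "dz": 0.003, "spin": 0}, {"gripper": 255, "dx": 0, "dy": 0, "dz": 0, "spin": 0}])

```text
t: 13.62
position: [0.6425, -0.0111, 0.1036]
ee_rot: [179.9, 0.4, 83.0]
ft_force: [-0.2, 0.5, -3.4]
grip_width: 0.0183
grip_force: 113.1
```

>>> step_arm(rows=[{"gripper": 255, "dx": 0, "dy": 0, "dz": 0.001, "spin": 0}, {"gripper": 255, "dx": 0, "dy": 0, "dz": 0, "spin": 0}])

```text
t: 13.88
position: [0.6429, -0.011, 0.1031]
ee_rot: [179.8, 0.4, 83.0]
ft_force: [0.8, 0.5, -3.2]
grip_width: 0.0182
grip_force: 113.1
```

```bash
python3 - <<'E'
from h import *
f=ft(8)-np.load('tare.npy'); print(f.round(3))
E
```

```text
F [ 0.153  0.07  -3.321 -0.087  0.021  0.016] sem [0.09  0.171 0.122 0.003 0.008 0.012] t 14.28 p [ 0.6429 -0.011   0.1032] [179.8    0.36  82.96]
[ 0.191  0.105 -3.396 -0.087  0.014  0.019]
```

>>> step_arm(rows=[{"gripper": 255, "dx": 0, "dy": 0, "dz": 0.001, "spin": 0}, {"gripper": 255, "dx": 0, "dy": 0, "dz": 0, "spin": 0}])

```text
t: 14.52
position: [0.6428, -0.0111, 0.102]
ee_rot: [179.8, 0.4, 83.0]
ft_force: [-0.0, -0.6, -2.2]
grip_width: 0.0178
grip_force: 113.1
```

>>> step_arm(rows=[{"gripper": 255, "dx": 0, "dy": 0, "dz": 0.0005, "spin": 0}, {"gripper": 255, "dx": 0, "dy": 0, "dz": 0, "spin": 0}, {"gripper": 255, "dx": 0, "dy": 0, "dz": 0, "spin": 0}])

```text
t: 14.9
position: [0.6429, -0.0111, 0.1018]
ee_rot: [179.8, 0.4, 83.0]
ft_force: [-1.2, -0.7, -1.1]
grip_width: 0.0176
grip_force: 113.4
```

```bash
python3 - <<'E'
from h import *
f=ft(6)-np.load('tare.npy'); print(f.round(3))
E
```

```text
F [-0.579 -0.433 -0.981 -0.077  0.171 -0.001] sem [0.158 0.192 0.234 0.011 0.012 0.015] t 15.2 p [ 0.6429 -0.011   0.1017] [179.8    0.36  82.96]
[-5.420e-01 -3.980e-01 -1.056e+00 -7.600e-02  1.650e-01  1.000e-03]
```

>>> step_arm(rows=[{"gripper": 255, "dx": 0, "dy": 0, "dz": 0.0005, "spin": 0}, {"gripper": 255, "dx": 0, "dy": 0, "dz": 0, "spin": 0}, {"gripper": 255, "dx": 0, "dy": 0, "dz": 0, "spin": 0}])

```text
t: 15.58
position: [0.6429, -0.0111, 0.1016]
ee_rot: [179.8, 0.4, 83.0]
ft_force: [-3.0, -0.9, 4.9]
grip_width: 0.0177
grip_force: 114.2
```

```bash
python3 - <<'E'
from h import *
f=ft(16)-np.load('tare.npy'); print(f.round(3))
E
```

```text
F [-2.849 -1.199  5.365 -0.136  0.648  0.044] sem [0.097 0.11  0.108 0.007 0.005 0.006] t 16.38 p [ 0.6429 -0.0111  0.1016] [179.79   0.38  82.95]
[-2.812 -1.164  5.29  -0.135  0.642  0.047]
```

Readings are consistent: the contact resolves to about 24.6 mm from the TCP and the COM is about 25 mm. I'll unload to about the tube's weight, then ease the fingers open slightly and watch the tube end for tipping.

>>> step_arm(rows=[{"gripper": 255, "dx": 0, "dy": 0, "dz": -0.0004, "spin": 0}, {"gripper": 255, "dx": 0, "dy": 0, "dz": 0, "spin": 0}, {"gripper": 255, "dx": 0, "dy": 0, "dz": 0, "spin": 0}])

```text
t: 16.75
position: [0.6429, -0.011, 0.1016]
ee_rot: [179.8, 0.4, 83.0]
ft_force: [-1.7, -2.1, 5.5]
grip_width: 0.0184
grip_force: 114.1
```

```bash
cat >> h.py <<'E'
def ends():
    o=monitor.get_obs();p=o['position'];y=np.radians(83)
    return [p+np.array([s*.19*np.cos(y),s*.19*np.sin(y),.02]) for s in(-1,1)]
def patch(cam,P,h=20):
    q=np.round(proj(cam,P)).astype(int);im=cv2.cvtColor(optics.get_image(cam),cv2.COLOR_RGB2GRAY)
    return im[q[1]-h:q[1]+h,q[0]-h:q[0]+h].astype(np.float32),q
E
python3 - <<'E'
from h import *
f=ft(10)-np.load('tare.npy'); print(f.round(3))
E=np.array(ends());a,qa=patch('side',E[0]);b,qb=patch('top',E[1]);print(qa,qb)
np.savez('ref.npz',a=a,b=b,E=E)
cv2.imwrite('pics/p6.png',np.hstack([cv2.resize(a,(400,400)),cv2.resize(b,(400,400))]))
for s in(.004,-.004): print((proj('side',E[0]+[0,0,s])-proj('side',E[0])).round(2))
E
```

```text
F [-2.479 -1.199  5.142 -0.167  0.593  0.055] sem [0.121 0.118 0.117 0.008 0.008 0.009] t 17.25 p [ 0.6429 -0.0111  0.1016] [179.8    0.37  82.96]
[-2.442 -1.164  5.067 -0.166  0.587  0.058]
[289 221] [184 154]
[ 0.04 -1.05]
[-0.04  1.05][ WARN:0@3.425] global loadsave.cpp:1063 imwrite_ Unsupported depth image for selected encoder is fallbacked to CV_8U.
```

View pics/p6.png

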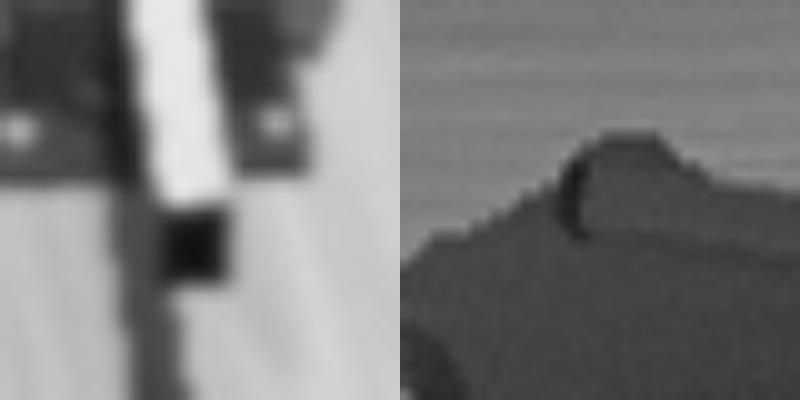

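The patch clearly shows the near end cap (black, patch rows 21–28). There is still 9 N on the edge, so I'll ease off a little more.

>>> step_arm(rows=[{"gripper": 255, "dx": 0, "dy": 0, "dz": -0.0004, "spin": 0}, {"gripper": 255, "dx": 0, "dy": 0, "dz": 0, "spin": 0}, {"gripper": 255, "dx": 0, "dy": 0, "dz": 0, "spin": 0}])

```text
t: 17.73
position: [0.6429, -0.011, 0.1017]
ee_rot: [179.8, 0.4, 83.0]
ft_force: [-1.2, -0.7, 0.9]
grip_width: 0.0177
grip_force: 114.0
```

```bash
python3 - <<'E'
from h import *
f=ft(8)-np.load('tare.npy'); print(f.round(3))
E
```

```text
F [-0.58  -0.512  0.324 -0.162  0.202 -0.   ] sem [0.149 0.146 0.192 0.011 0.027 0.009] t 18.12 p [ 0.6429 -0.011   0.1017] [179.81   0.36  82.96]
[-0.543 -0.477  0.249 -0.162  0.195  0.003]
```

>>> step_arm(rows=[{"gripper": 190, "dx": 0, "dy": 0, "dz": 0, "spin": 0}, {"gripper": 190, "dx": 0, "dy": 0, "dz": 0, "spin": 0}], force=40)

```text
t: 18.38
position: [0.6432, -0.0106, 0.1021]
ee_rot: [179.8, 0.3, 83.0]
ft_force: [0.5, 0.0, -0.1]
grip_width: 0.0219
grip_force: 0.0
```

```bash
cat >> h.py <<'E'
def tilt():
    r=np.load('ref.npz');out=[]
    for c,k,i in(('side','a',0),('top','b',1)):
        p,_=patch(c,r['E'][i]) if 0 else (None,None)
        q=np.round(proj(c,r['E'][i])).astype(int);im=cv2.cvtColor(optics.get_image(c),cv2.COLOR_RGB2GRAY).astype(np.float32)
        h=9;R=cv2.matchTemplate(im[q[1]-20:q[1]+20,q[0]-20:q[0]+20],r[k][20-h:20+h,20-h:20+h],cv2.TM_CCOEFF_NORMED)
        _,v,_,l=cv2.minMaxLoc(R);x,y=l
        s=lambda a,b,d:(a-d)/(2*(a-2*b+d))
        if 0<x<R.shape[1]-1 and 0<y<R.shape[0]-1: x+=s(R[y,x-1],v,R[y,x+1]);y+=s(R[l[1]-1,l[0]],v,R[l[1]+1,l[0]])
        out+=[round(float(x)-11,2),round(float(y)-11,2),round(v,3)]
    o=monitor.get_obs();print('shift side x,y,score / top',out,'t',round(float(o['t']),2),'w',round(float(o['grip_width']),4),'gf',round(float(o['grip_force']),2))
E
python3 - <<'E'
from h import *
tilt();tilt()
E
```

```text
shift side x,y,score / top [-0.01, -0.86, 0.983, -0.09, -0.09, 0.986] t 18.48 w 0.0221 gf 0.0
shift side x,y,score / top [-0.01, -0.69, 0.981, 0.02, -0.03, 0.996] t 18.57 w 0.0215 gf 0.0
```

```bash
python3 - <<'E'
from h import *
for i in range(5): tilt()
E
```

```text
shift side x,y,score / top [0.05, -0.25, 0.995, 0.0, -0.03, 0.996] t 18.68 w 0.0215 gf 0.0
shift side x,y,score / top [-0.01, -0.71, 0.982, 0.01, -0.01, 0.995] t 18.77 w 0.0218 gf 0.0
shift side x,y,score / top [-0.01, -0.77, 0.984, 0.02, -0.01, 0.996] t 18.88 w 0.0217 gf 0.0
shift side x,y,score / top [-0.0, -0.65, 0.982, 0.01, -0.03, 0.996] t 18.98 w 0.0219 gf 0.0
shift side x,y,score / top [0.03, -0.32, 0.991, 0.01, -0.03, 0.997] t 19.07 w 0.0221 gf 0.0
```

It is rocking slightly and returning, so the balance point is within the edge. I'll let it settle and watch.

>>> step_arm(rows=[{"gripper": 190, "dx": 0, "dy": 0, "dz": 0, "spin": 0}, {"gripper": 190, "dx": 0, "dy": 0, "dz": 0, "spin": 0}, {"gripper": 190, "dx": 0, "dy": 0, "dz": 0, "spin": 0}, {"gripper": 190, "dx": 0, "dy": 0, "dz": 0, "spin": 0}, {"gripper": 190, "dx": 0, "dy": 0, "dz": 0, "spin": 0}, {"gripper": 190, "dx": 0, "dy": 0, "dz": 0, "spin": 0}])

```text
t: 19.82
position: [0.6428, -0.011, 0.1019]
ee_rot: [179.8, 0.4, 83.0]
ft_force: [0.8, -0.7, -0.5]
grip_width: 0.0215
grip_force: 0.0
```

```bash
python3 - <<'E'
from h import *
for i in range(5): tilt()
E
```

```text
shift side x,y,score / top [0.04, -0.36, 0.989, 0.01, -0.03, 0.997] t 19.93 w 0.0222 gf 0.0
shift side x,y,score / top [-0.03, -0.63, 0.981, 0.01, -0.03, 0.996] t 20.02 w 0.0218 gf 0.0
shift side x,y,score / top [-0.01, -0.65, 0.982, 0.01, -0.02, 0.995] t 20.12 w 0.0214 gf 0.0
shift side x,y,score / top [-0.0, -0.69, 0.982, 0.01, -0.03, 0.996] t 20.23 w 0.0217 gf 0.0
shift side x,y,score / top [0.04, -0.4, 0.986, 0.01, -0.04, 0.996] t 20.32 w 0.0219 gf 0.0
```

```bash
python3 - <<'E'
from h import *
r=np.load('ref.npz');q=np.round(proj('side',r['E'][0])).astype(int);S=[]
for i in range(20):
  g=cv2.cvtColor(optics.get_image('side'),cv2.COLOR_RGB2GRAY).astype(np.float32)[q[1]-20:q[1]+20,q[0]-20:q[0]+20]
  col=g[14:26,18:20].mean(1); S.append([round(float(np.interp(120,col[::-1],np.arange(25,13,-1))),2), round(float(g[24:36,20:22].mean()),1)])
print(S);print(monitor.get_obs()['t'])
print(np.r_[r['a'][14:26,18:20].mean(1)].round(0),col.round(0))
E
```

```text
[[19.59, 135.8], [19.04, 138.6], [19.37, 143.7], [19.46, 143.8], [19.38, 143.6], [19.07, 138.9], [19.59, 136.2], [19.67, 135.1], [19.62, 135.0], [19.24, 139.0], [19.1, 140.0], [19.37, 143.4], [19.37, 143.8], [19.07, 139.0], [19.39, 138.5], [19.61, 135.2], [19.62, 135.0], [19.5, 137.4], [19.03, 138.5], [19.19, 141.8]]
21.325
[228. 228. 228. 228. 230. 218. 152.  68.  30.  21.  17.  17.] [228. 227. 228. 224. 199. 133.  63.  30.  22.  20.  20.  20.]
```

The edge crossing shows an undamped ±7 mrad rock with a 0.42 s period, symmetric, so the tube is centred but was kicked by the preload at release. I'll regrip softly to damp it, then unload properly before releasing.

>>> step_arm(rows=[{"gripper": 255, "dx": 0, "dy": 0, "dz": 0, "spin": 0}, {"gripper": 255, "dx": 0, "dy": 0, "dz": 0, "spin": 0}, {"gripper": 255, "dx": 0, "dy": 0, "dz": 0, "spin": 0}, {"gripper": 255, "dx": 0, "dy": 0, "dz": 0, "spin": 0}], force=20)

```text
t: 21.82
position: [0.6429, -0.011, 0.1019]
ee_rot: [179.8, 0.4, 83.0]
ft_force: [0.1, -0.7, 1.0]
grip_width: 0.0195
grip_force: 23.1
```

```bash
cat >> h.py <<'E'
def rock(n=16):
    r=np.load('ref.npz');q=np.round(proj('side',r['E'][0])).astype(int);S=[];F=[]
    for i in range(n):
        g=cv2.cvtColor(optics.get_image('side'),cv2.COLOR_RGB2GRAY).astype(np.float32)[q[1]-20:q[1]+20,q[0]-20:q[0]+20]
        S.append(round(float(g[24:36,20:22].mean()),1));o=monitor.get_obs();F.append(np.r_[o['ft_force'],o['torque']])
    print(S);print((np.mean(F,0)-np.load('tare.npy')).round(3),o['t'],o['position'].round(4),o['grip_width'],o['grip_force'])
E
python3 - <<'E'
from h import *
rock(10)
E
```

```text
[142.3, 142.3, 142.2, 142.0, 140.1, 140.2, 140.0, 139.9, 139.9, 140.3]
[ 1.000e-03 -1.950e-01  1.285e+00 -5.000e-03  3.100e-02  1.700e-02] 22.325 [ 0.6429 -0.011   0.1019] 0.019715593015325467 23.135122060775757
```

Damped: the signal is mid-range at 140, and the residual moment is about 0. Release again.

>>> step_arm(rows=[{"gripper": 190, "dx": 0, "dy": 0, "dz": 0, "spin": 0}, {"gripper": 190, "dx": 0, "dy": 0, "dz": 0, "spin": 0}, {"gripper": 190, "dx": 0, "dy": 0, "dz": 0, "spin": 0}, {"gripper": 190, "dx": 0, "dy": 0, "dz": 0, "spin": 0}])

```text
t: 22.82
position: [0.6428, -0.011, 0.1018]
ee_rot: [179.8, 0.4, 83.0]
ft_force: [-0.4, 0.6, -0.4]
grip_width: 0.0218
grip_force: 0.0
```

```bash
python3 - <<'E'
from h import *
rock(24)
E
```

```text
Traceback (most recent call last):
  File "h.py", line 44, in rock
    g=cv2.cvtColor(optics.get_image('side'),cv2.COLOR_RGB2GRAY).astype(np.float32)[q[1]-20:q[1]+20,q[0]-20:q[0]+20]
                   ~~~~~~~~~~~~~~~~^^^^^^^^
ValueError: 200 camera calls are used up
```

Cameras are used up. The residual was small, so I'll open fully, back off upward and let it settle.

>>> step_arm(rows=[{"gripper": 0, "dx": 0, "dy": 0, "dz": 0, "spin": 0}, {"gripper": 0, "dx": 0, "dy": 0, "dz": 0, "spin": 0}, {"gripper": 0, "dx": 0, "dy": 0, "dz": 0, "spin": 0}, {"gripper": 0, "dx": 0, "dy": 0, "dz": 0, "spin": 0}, {"gripper": 0, "dx": 0, "dy": 0, "dz": 0, "spin": 0}, {"gripper": 0, "dx": 0, "dy": 0, "dz": -0.015, "spin": 0}, {"gripper": 0, "dx": 0, "dy": 0, "dz": -0.03, "spin": 0}, {"gripper": 0, "dx": 0, "dy": 0, "dz": -0.04, "spin": 0}, {"gripper": 0, "dx": 0, "dy": 0, "dz": -0.04, "spin": 0}, {"gripper": 0, "dx": 0, "dy": 0, "dz": 0, "spin": 0}])

```text
t: 25.18
position: [0.645, -0.0092, 0.2318]
ee_rot: [179.3, 0.2, 82.9]
ft_force: [0.4, 0.2, 0.5]
grip_width: 0.0854
grip_force: 0.0
```

>>> step_arm(rows=[{"gripper": 0, "dx": 0, "dy": 0, "dz": 0, "spin": 0}, {"gripper": 0, "dx": 0, "dy": 0, "dz": 0, "spin": 0}, {"gripper": 0, "dx": 0, "dy": 0, "dz": 0, "spin": 0}, {"gripper": 0, "dx": 0, "dy": 0, "dz": 0, "spin": 0}, {"gripper": 0, "dx": 0, "dy": 0, "dz": 0, "spin": 0}, {"gripper": 0, "dx": 0, "dy": 0, "dz": 0, "spin": 0}, {"gripper": 0, "dx": 0, "dy": 0, "dz": 0, "spin": 0}, {"gripper": 0, "dx": 0, "dy": 0, "dz": 0, "spin": 0}, {"gripper": 0, "dx": 0, "dy": 0, "dz": 0, "spin": 0}, {"gripper": 0, "dx": 0, "dy": 0, "dz": 0, "spin": 0}])

```text
t: 26.42
position: [0.6425, -0.0102, 0.2269]
ee_rot: [179.8, 0.4, 83.0]
ft_force: [-0.2, -0.1, 1.0]
grip_width: 0.0854
grip_force: 0.0
```

>>> step_arm(rows=[{"gripper": 0, "dx": 0, "dy": 0, "dz": 0, "spin": 0}, {"gripper": 0, "dx": 0, "dy": 0, "dz": 0, "spin": 0}, {"gripper": 0, "dx": 0, "dy": 0, "dz": 0, "spin": 0}, {"gripper": 0, "dx": 0, "dy": 0, "dz": 0, "spin": 0}, {"gripper": 0, "dx": 0, "dy": 0, "dz": 0, "spin": 0}, {"gripper": 0, "dx": 0, "dy": 0, "dz": 0, "spin": 0}, {"gripper": 0, "dx": 0, "dy": 0, "dz": 0, "spin": 0}, {"gripper": 0, "dx": 0, "dy": 0, "dz": 0, "spin": 0}, {"gripper": 0, "dx": 0, "dy": 0, "dz": 0, "spin": 0}, {"gripper": 0, "dx": 0, "dy": 0, "dz": 0, "spin": 0}])

```text
t: 27.68
position: [0.6425, -0.0102, 0.2269]
ee_rot: [179.8, 0.4, 83.0]
ft_force: [0.1, 0.0, -0.0]
grip_width: 0.0854
grip_force: 0.0
```

>>> step_arm(rows=[{"gripper": 0, "dx": 0, "dy": 0, "dz": 0, "spin": 0}, {"gripper": 0, "dx": 0, "dy": 0, "dz": 0, "spin": 0}, {"gripper": 0, "dx": 0, "dy": 0, "dz": 0, "spin": 0}, {"gripper": 0, "dx": 0, "dy": 0, "dz": 0, "spin": 0}, {"gripper": 0, "dx": 0, "dy": 0, "dz": 0, "spin": 0}, {"gripper": 0, "dx": 0, "dy": 0, "dz": 0, "spin": 0}, {"gripper": 0, "dx": 0, "dy": 0, "dz": 0, "spin": 0}, {"gripper": 0, "dx": 0, "dy": 0, "dz": 0, "spin": 0}, {"gripper": 0, "dx": 0, "dy": 0, "dz": 0, "spin": 0}, {"gripper": 0, "dx": 0, "dy": 0, "dz": 0, "spin": 0}])

```text
t: 28.92
position: [0.6425, -0.0102, 0.2269]
ee_rot: [179.8, 0.4, 83.0]
ft_force: [0.1, -1.0, 0.2]
grip_width: 0.0853
grip_force: 0.0
```

```bash
python3 -c "
from workcell import order
print(order.job_done())"
```

```text
the job is handed in; nothing more can be done
None
```

I laid the tube across the cedar edge, released it, backed the arm off and handed the job in at about 29 s. I couldn't confirm that it stayed level and still: the 200 camera calls ran out just before the final release, and the hand-in gave no verdict. An earlier test release stayed balanced but rocked about 7 mrad, so I re-gripped softly to damp that first.

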